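# Move the ladder section to the next hole and hold its lock pin home

### The arm

A 6-joint arm with a two-finger parallel gripper is mounted at the origin on a cart in front of the work surface, level with it; the furniture and walls round the work are solid. World frame = base frame: x ahead of the robot, y to its left, z up, the work surface at z = 0. Lengths are in m, angles in rad, forces in N, time in s.
With the tool pointing down it reaches from about 0.425 to 0.95 m from the base axis. Payload 3.5 kg.
Tool frame: the origin (TCP) lies on the centre line of the jaws, within the pads' length; the fingertips stand 17 mm ahead of it and the grasp point (between the pads) lies 2 mm behind it; z points along the fingers, y is the line along which they close (so a half turn about z gives the same grasp; the last joint's range is limited). The gripper opens to 85 mm and grips with 20 to 120 N. Pads are 22 mm wide; open, the fingers measure 114 mm over their backs; the gripper's body (76 mm by 85 mm) begins 54 mm behind the grasp point. The pads swing forward as they close: fully open they stand 13 mm farther back than shut.
Start: joints at [0.977, 0.286, 1.577, -0, 1.279, -0.15], TCP at [0.29, 0.61, 0.248] pointing down, gripper open.
Joint ranges: [-2.77, 2.77], [-0.9, 2.22], [0.21, 2.48], [-1.53, 4.67], [0.24, 2.81], [-2.84, 2.84]. Speed limits (rad/s): [2.79, 2.79, 3.14, 3.14, 3.14, 3.14].

### API

Orientations are given as a unit quaternion [x, y, z, w].
In Python, from plant import ctrl gives the robot as it stands. The module is installed in compiled form; this text tells all that it offers.
- The arm moves only by the tool drive_tool, never from a script. Its argument "moves" is a list of rows, each a list of 3 entries, a list of its own where there are three numbers: the turn, a rotation vector about the tool's x, y, z in rad, then the shift along the tool's x, y, z in m, then the finger opening in m, from 0 to 0.0854. A call has 1 to 5 rows; each row shifts and turns the commanded pose from where the row before left it, along the tool's axes as they then stand; what a row does not reach is not made up. A row lasts 1/8 s, in which the tool goes at most 62.5 mm and 10.7 degrees, less where a joint would pass 70% of its speed; a pose out of reach is approached as far as the arm can. A call with a gripper value outside its range is refused whole. The fingers move at their own pace and stop on an object; "grip_force" is the grip in N (left out, the last holds). Time passes only in rows, so rows that do not move let the fingers close. It gives the time, the measured TCP pose, the force, the opening and the grip force at its end, in the units of the state.
- ctrl.get_state(): the state, without advancing time (a new reading comes with each control period).
- ctrl.read_camera(name): name is "scene" or "side" or "wrist"; returns a dict with "image" (420x560x3 uint8, red, green, blue), "fx", "fy", "cx", "cy" (pixels), "dist" ([k1, k2, p1, p2, k3] as OpenCV has them; the pictures are not rectified), "R" (3x3) and "t" (3): a world point X has camera coordinates R X + t. Camera axes: x right, y down, z forward; pixel columns grow to the right and rows downward; lengths in m; the calibration is good to about 2 mm. A picture is of the moment at which its call begins. There is no depth.
- ctrl.sign_off(): hands the job in; it is judged then, once.
The state is a dict: "time": time; "qpos": joint angles; "dq": joint speeds; "joint_efforts": joint torques, N m; "eef_pos": TCP position; "tcp_rot": TCP orientation; "contact_force": force on the tool from outside, world axes, zero at the start; "wrist_torque": the same for the moment, N m; "opening": opening from 0.0 (shut) to 1.0 (fully open); "finger_force": force on a finger pad.
Only numpy, scipy, OpenCV 4.12 (cv2) and the standard library are available. Lean on these libraries where they do the work, as an engineer would, in place of code of your own. Each camera call takes 0.05 s, during which the arm holds its last target. There are 200 camera calls.

### The job

On the bench a short ladder rail lies clamped in two black saddles; its sliding rung section is locked by a spring plunger whose pin stands in a long slot of the rail, hidden under the section. Pull the plunger up by its black knob, slide the section along the rail to the next hole, the nearer of the two round holes in the rail's top, and push the pin down fully home in it. The spring alone leaves the pin only part way in, so finish while still holding the knob pressed down; leave the other things on the bench where they are.

Things in the scene. Friction and masses are not known exactly. Their poses are not given: they have to be found in the camera images.
- ladder_rail: fixed aluminium rail, 30 mm wide, 280 mm long, flat top 45 mm above the bench; black end saddles, 70 mm wide, up to 49 mm high. Origin: centre of its length and width, at bench level; z up, y along the rail from slot to holes, x across. Openings on the centre line: slot y -60.5 to -29.5 mm (under the section), round 11 mm holes at y +10 (the next hole) and +55 mm. Yaw within 0.45
- next_hole (a point): centre of the mouth of the next hole, the round one nearest the section, in the rail's top face, 45 mm above the bench
- rung_section (a point): the grey sliding section: this point is in the middle of its sleeve's top, 51 mm above the bench, on the pin axis; axes as the rail's. Sleeve 44 mm wide, 56 mm long along the rail; a rung 22 mm thick stands out 100 mm to +x, its axis 32 mm above the bench; on top a steel plunger housing 18 mm across (28 mm at its foot) reaches 71 mm above the bench
- section (a joint): slide of the section along the rail's +y, in m; friction about 2 N. The pin axis lies at rail y = -55 mm + this value. It starts between 0 and 0.02 (pin in the slot); 0.065 centres the pin on the next hole, 0.110 on the last hole; ends of travel -0.002 and 0.118
- plunger (a joint): lift of the plunger in m: 0 = fully home, its round-ended 8 mm pin 12 mm deep in the rail; above 0.012 the pin is clear; 0.018 = upper stop. A spring of 1 N per mm centres it at about 0.0044: about 4.5 N pushes it home, 13 N pulls it to the upper stop. Let go over a hole it rests 4.4 mm short of home; between holes the pin rides on the rail at 0.012
- lock_knob: black round plunger knob, 26 mm across, 26 mm tall, on the pin axis; origin at its centre, 90 mm above the bench plus the plunger's value. It cannot turn; it moves only up and down with the plunger and along with the section. Grip it from above across its sides; with the plunger home its underside is 77 mm above the bench
- timer: bystander: white kitchen timer with a black dial, 66 x 66 x 40 mm, left of the rail; origin at the centre of its underside
- flat_tin: bystander: flat oblong tin, 63 x 105 x 24 mm, right of the rail; origin at the centre of its underside
- brush: bystander: grey scrubbing brush with a bow handle, 30 x 85 x 55 mm, right of the rail near the bench's front edge; origin at the centre of its underside

How it is judged:
On the way, in this order (a step that is already met when the one before it is completed fails the run):
1. the plunger is pulled up clear of the rail by the gripper, with the section still at the slot (value of joint plunger above 0.0122 m and value of joint section below 0.03 m and contact force between the fingers and lock_knob above 1 N), for 0.05 s.
2. the section is at the next hole and the pin has entered it (value of joint section between 0.0615 and 0.0685 m and value of joint plunger below 0.009 m), for 0.1 s.
At the end, for the whole second after the job is handed in: The section stands at the next hole (slide within 3.5 mm of 0.065), the pin is home in it (plunger below 2.5 mm), the fingers are in contact with the knob with more than 1.5 N and keep it so through the last second, and each bystander is within 25 mm of where it stood (value of joint section between 0.0615 and 0.0685 m and value of joint plunger below 0.0025 m and contact force between the fingers and lock_knob above 1.5 N and distance of each of timer, flat_tin, brush from where it was at the start of the episode below 0.025 m); the arm keeps its last pose, push and grip.
It fails at once if the white timer with black dial is pushed more than 25 mm away (distance of timer from where it was at the start of the episode above 0.025 m).
It fails at once if the flat tin is pushed more than 25 mm away (distance of flat_tin from where it was at the start of the episode above 0.025 m).
It fails at once if the scrubbing brush is pushed more than 25 mm away (distance of brush from where it was at the start of the episode above 0.025 m).
It also fails if it takes over 35 s, if anything falls off the work surface, if the arm or the gripper's body presses on something with over 40 N, if the wrist force passes 120 N, or if a joint passes its speed limit or range.

## Working session

There is one attempt and no reset: what is moved stays moved. The work goes in short steps, Python scripts to look and compute and a tool call to move; the robot and the scene stay as the last step left them, time stands still between calls to the robot, and variables do not carry over. Pictures are saved under pics/ and viewed, at most 10 in all, crops included, and the job is handed in when it is done.

Besides the shell and the picture viewer there is one more tool, called after "Request:" in YAML: its name, and indented under it one key for each argument. drive_tool: Moves the arm, as the interface text tells. Its arguments: {"type":"object","properties":{"moves":{"type":"array","items":{"type":"array"}},"grip_force":{"type":"number"}},"required":["moves"]}

```bash
mkdir -p pics
python3 - <<'E'
from plant import ctrl
import cv2,pickle
s=ctrl.get_state();print({k:s[k] for k in('time','eef_pos','tcp_rot','opening','contact_force')})
d={}
for n in('scene','side'):
    c=ctrl.read_camera(n);d[n]=c;cv2.imwrite(f'pics/{n}0.png',c['image'][:,:,::-1]);print(n,c['fx'],c['dist'],-c['R'].T@c['t'])
pickle.dump(d,open('cams0.pkl','wb'))
E
```

```text
{'time': 0.0, 'eef_pos': array([0.28947096, 0.60909466, 0.24693748]), 'tcp_rot': array([ 2.20111330e-01,  9.75474045e-01, -1.09999382e-03, -4.24919964e-04]), 'opening': 1.0005063362932214, 'contact_force': array([ 0.68954291,  0.28280633, -0.27126467])}
scene 427.0627808173814 [0.03053019 0.         0.         0.         0.        ] [-0.11633047 -0.52478438  0.65140092]
side 421.5600368367956 [-0.01821508  0.          0.          0.          0.        ] [ 0.45443462 -0.8713978   0.81522111]
```

View pics/scene0.png

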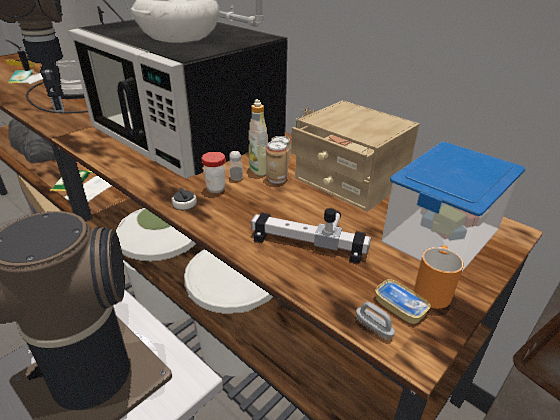

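View pics/side0.png

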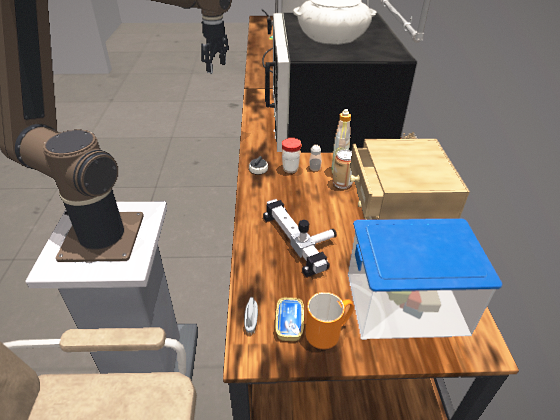

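Scene: the knob is at about (331,216), with saddles at (260,228) and (358,245). Side: the knob is at about (304,227), with saddles at (272,208) and (315,265). The rail runs roughly along world y, with the rung pointing away from the robot. I'll zoom both views next.

```bash
cat > h.py <<'E'
import cv2,numpy as np
def ray(c,u,v):
    K=np.array([[c['fx'],0,c['cx']],[0,c['fy'],c['cy']],[0,0,1.]])
    p=cv2.undistortPoints(np.array([[[u,v]]],float),K,np.array(c['dist'],float))[0,0]
    d=c['R'].T@np.array([p[0],p[1],1]);return -c['R'].T@c['t'],d/np.linalg.norm(d)
def plane(c,u,v,z):
    o,d=ray(c,u,v);return o+d*(z-o[2])/d[2]
def tri(a,b):
    (o1,d1),(o2,d2)=ray(*a),ray(*b)
    s=np.linalg.lstsq(np.c_[d1,-d2],o2-o1,rcond=None)[0]
    p,q=o1+s[0]*d1,o2+s[1]*d2;return (p+q)/2,np.linalg.norm(p-q)
def proj(c,X):
    K=np.array([[c['fx'],0,c['cx']],[0,c['fy'],c['cy']],[0,0,1.]])
    return cv2.projectPoints(np.array([X],float),cv2.Rodrigues(c['R'])[0],c['t'],K,np.array(c['dist'],float))[0][0,0]
E
python3 - <<'E'
import pickle,cv2,numpy as np
d=pickle.load(open('cams0.pkl','rb'))
a=d['scene']['image'][200:270,240:380];b=d['side']['image'][190:285,250:345]
o=np.zeros((600,800,3),np.uint8)
A=cv2.resize(a,None,fx=3.5,fy=3.5,interpolation=cv2.INTER_CUBIC);B=cv2.resize(b,None,fx=3.5,fy=3.5,interpolation=cv2.INTER_CUBIC)
o[:A.shape[0],:A.shape[1]]=A;o[250:250+B.shape[0],:B.shape[1]]=B
cv2.imwrite('pics/crop.png',o[:,:,::-1])
E
```

```text
(no output)
```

View pics/crop.png

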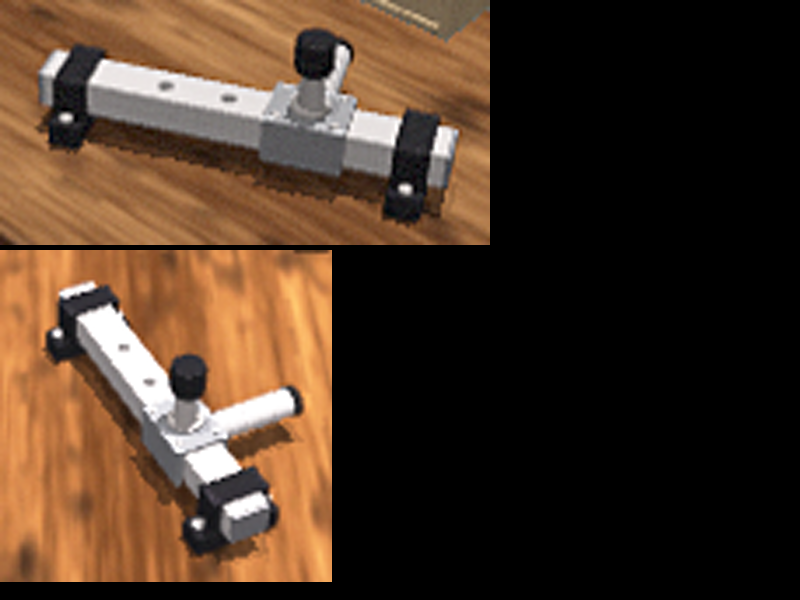

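The crop shows the knob centre at about (315,54) in the scene view and (188,127) in the side view. The far hole is at (166,86) and (124,98), and the next hole at (229,98) and (149,132), all in crop pixels.

Run:
```python
import pickle
from h import *
d=pickle.load(open('cams0.pkl','rb'));S,D=d['scene'],d['side']
f=lambda X,Y,x0,y0:(x0+(X+.5)/3.5-.5,y0+(Y+.5)/3.5-.5)
P={'far':((166,86),(124,98),.045),'next':((229,98),(149,132),.045),'knob':((315,54),(188,127),.0944)}
R={}
for k,(a,b,z) in P.items():
    a=f(*a,240,200);b=f(*b,250,190)
    t,e=tri((S,*a),(D,*b));R[k]=(plane(S,*a,z)+plane(D,*b,z))/2
    print(k,t.round(4),round(e,4),plane(S,*a,z).round(4),plane(D,*b,z).round(4))
v=R['far']-R['next'];print(np.linalg.norm(v),'yaw of rail',np.arctan2(-v[0],v[1]));w=R['next']-R['knob'];w[2]=0;print(np.linalg.norm(w),np.arctan2(-w[0],w[1]))
for n,u,v in(('scene',400,300),('scene',375,320)): print(plane(S,u,v,.02))
```

```text
far [0.5116 0.0169 0.0458] 0.0023 [0.5113 0.0161 0.045 ] [0.5119 0.0195 0.045 ]
next [ 0.529  -0.0249  0.0472] 0.0015 [ 0.5307 -0.024   0.045 ] [ 0.5295 -0.0213  0.045 ]
knob [ 0.553  -0.0745  0.096 ] 0.0023 [ 0.5537 -0.0746  0.0944] [ 0.5535 -0.071   0.0944]
0.044490251359544125 yaw of rail 0.427834570859893
0.05538305984146291 0.43852338287009196
[ 0.50220248 -0.29718152  0.02      ]
[ 0.42283366 -0.28869637  0.02      ]
```

Run:
```python
import pickle
from h import *
d=pickle.load(open('cams0.pkl','rb'));S,D=d['scene'],d['side']
print('micro',plane(S,190,172,0),plane(D,277,130,0),'top edge',tri((S,70,30),(D,285,15))[0], tri((S,181,66),(D,287,55))[0])
print('jar',plane(S,215,190,0),'bottle top',tri((S,258,102),(D,345,112))[0],'timer?',plane(S,184,203,0))
print('boxcorner',plane(S,385,250,0))
```

```text
micro [0.5539245  0.45448718 0.        ] [ 5.07913273e-01  5.98222111e-01 -1.11022302e-16] top edge [0.55326027 1.05129786 0.31255252] [0.52959835 0.40699271 0.34848415]
jar [0.53852145 0.31831419 0.        ] bottle top [0.70586218 0.30583925 0.22238892] timer? [0.43531408 0.32712847 0.        ]
boxcorner [ 0.64211824 -0.18212634  0.        ]
```

Request:
drive_tool:
  moves:
    - [[0,0,0],[-0.044,-0.042,0],0.0854]
    - [[0,0,0],[-0.044,-0.042,0],0.0854]
    - [[0,0,0],[-0.044,-0.042,0],0.0854]
    - [[0,0,0],[-0.044,-0.042,0],0.0854]
    - [[0,0,0],[-0.044,-0.042,0],0.0854]

```text
time: 0.72
eef_pos: [0.3984, 0.3236, 0.2479]
tcp_rot: [0.22, 0.976, -0.0, -0.0]
contact_force: [0.3, 0.3, -1.3]
opening: 1.002
finger_force: 0.0
```

Request:
drive_tool:
  moves:
    - [[0,0,0],[-0.044,-0.042,0],0.0854]
    - [[0,0,0],[-0.044,-0.042,0],0.0854]
    - [[0,0,0],[-0.044,-0.042,0],0.0854]
    - [[0,0,0],[-0.044,-0.042,0],0.0854]
    - [[0,0,0],[-0.044,-0.042,0],0.0854]

```text
time: 1.35
eef_pos: [0.507, 0.0395, 0.2481]
tcp_rot: [0.22, 0.975, 0.0, -0.0]
contact_force: [0.8, 0.3, 0.0]
opening: 1.001
finger_force: 0.0
```

Request:
drive_tool:
  moves:
    - [[0,0,0.175],[0,0,0],0.0854]
    - [[0,0,0.175],[0,0,0],0.0854]
    - [[0,0,0.175],[0,0,0],0.0854]
    - [[0,0,0.175],[0,0,0],0.0854]
    - [[0,0,0],[0,0,0],0.0854]

```text
time: 1.98
eef_pos: [0.5065, 0.0414, 0.2479]
tcp_rot: [0.54, 0.841, -0.0, -0.0]
contact_force: [0.0, -0.0, -0.6]
opening: 1.0
finger_force: 0.0
```

Request:
drive_tool:
  moves:
    - [[0,0,0],[-0.041,-0.002,0.02],0.0854]
    - [[0,0,0],[-0.041,-0.002,0.02],0.0854]
    - [[0,0,0],[-0.041,0,0.02],0.0854]
    - [[0,0,0],[0,0,0],0.0854]

```text
time: 2.48
eef_pos: [0.5535, -0.074, 0.1859]
tcp_rot: [0.541, 0.841, -0.001, -0.002]
contact_force: [-0.0, -0.5, 0.2]
opening: 1.003
finger_force: 0.0
```

Run:
```python
from plant import ctrl
import cv2,pickle,numpy as np
from h import *
s=ctrl.get_state();print(s['eef_pos'],s['tcp_rot'])
d={n:ctrl.read_camera(n) for n in('wrist','scene','side')}
pickle.dump(d,open('cams1.pkl','wb'))
cv2.imwrite('pics/wrist1.png',d['wrist']['image'][:,:,::-1])
for n,X in(('knobtop',[.5535,-.073,.1074]),('next',[.530,-.0227,.045])):print(n,proj(d['wrist'],X))
```

```text
[ 0.55353647 -0.07401849  0.18593447] [ 5.41402948e-01  8.40760586e-01 -6.56581712e-04 -2.01346489e-03]
knobtop [274.8099871  216.78322396]
next [274.34691722 117.94823472]
```

View pics/wrist1.png

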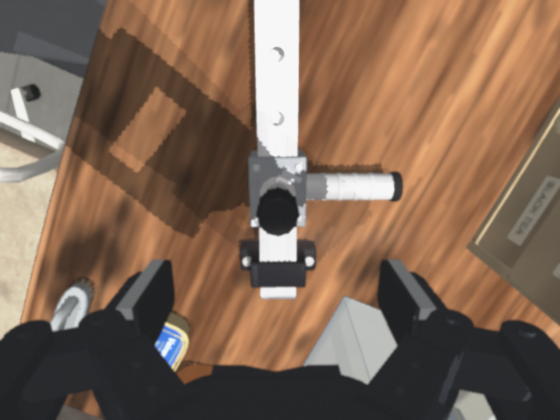

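Wrist view: the knob top is at (277,213), the next hole at (278,118), the far hole at (278,54), and the rail is vertical, so the yaw matches. I'll measure from here.

Run:
```python
import pickle
from h import *
c=pickle.load(open('cams1.pkl','rb'))['wrist'];g=cv2.cvtColor(c['image'],cv2.COLOR_RGB2GRAY)
def blob(m,x0,y0):
    n,l,s,ce=cv2.connectedComponentsWithStats(m.astype(np.uint8));return [(ce[i]+[x0,y0],s[i]) for i in range(1,n) if s[i,4]>20]
kb=max(blob(g[180:240,250:310]<60,250,180),key=lambda t:t[1][4]);print('knob',kb)
H={}
for k,y in(('next',118),('far',54)):
    b=g[y-12:y+12,266:292]<215
    B=[t for t in blob(b,266,y-12)];print(k,B);H[k]=plane(c,*min(B,key=lambda t:abs(t[0][0]-278)+abs(t[0][1]-y))[0],.045)
K=plane(c,*kb[0],.104)
print(K,H);v=H['far']-H['next'];w=H['next']-K
for q in(v,w):print(np.hypot(q[0],q[1]),np.arctan2(-q[0],q[1]))
```

```text
knob (array([277.22580645, 210.86479067]), array([   7,    8,   41,   46, 1457], dtype=int32))
next [(array([279.61111111, 120.37037037]), array([ 7,  7, 11, 13, 54], dtype=int32))]
far [(array([279.44285714,  51.84285714]), array([ 7,  5, 11, 14, 70], dtype=int32))]
[ 0.55373938 -0.06993142  0.104     ] {'next': array([ 0.53428811, -0.02269271,  0.045     ]), 'far': array([0.51424638, 0.02084768, 0.045     ])}
0.04793158017823132 0.43138796219135656
0.05108666449503368 0.3906077650223629
```

Request:
drive_tool:
  moves:
    - [[0,0,0],[0.002,0.001,0.04],0.06]
    - [[0,0,0],[0,0,0.04],0.06]
    - [[0,0,0],[0,0,0.013],0.06]
    - [[0,0,0],[0,0,0],0.05]
    - [[0,0,0],[0,0,0],0.04]
  grip_force: 40

```text
time: 3.25
eef_pos: [0.5556, -0.0701, 0.0975]
tcp_rot: [0.541, 0.841, 0.001, 0.002]
contact_force: [0.7, 0.7, 0.5]
opening: 0.467
finger_force: 0.0
```

Request:
drive_tool:
  moves:
    - [[0,0,0],[0,0,0],0.03]
    - [[0,0,0],[0,0,0],0.02]
    - [[0,0,0],[0,0,0],0.015]
    - [[0,0,0],[0,0,0],0.015]

```text
time: 3.75
eef_pos: [0.5535, -0.0709, 0.0961]
tcp_rot: [0.541, 0.841, -0.001, -0.0]
contact_force: [-4.2, -2.6, 1.5]
opening: 0.288
finger_force: 39.2
```

Request:
drive_tool:
  moves:
    - [[0,0,0],[0,-0.002,-0.005],0.015]
    - [[0,0,0],[0,0,-0.005],0.015]
    - [[0,0,0],[0,0,0],0.015]
  grip_force: 60

```text
time: 4.12
eef_pos: [0.5529, -0.0707, 0.1052]
tcp_rot: [0.541, 0.841, 0.001, 0.001]
contact_force: [3.7, -0.1, -6.7]
opening: 0.285
finger_force: 59.2
```

Request:
drive_tool:
  moves:
    - [[0,0,0],[0,0,-0.003],0.015]
    - [[0,0,0],[0,0,0],0.015]
    - [[0,0,0],[0,0,0],0.015]

```text
time: 4.5
eef_pos: [0.5527, -0.0703, 0.1075]
tcp_rot: [0.541, 0.841, 0.001, 0.0]
contact_force: [5.2, 0.5, -9.5]
opening: 0.284
finger_force: 59.3
```

Request:
drive_tool:
  moves:
    - [[0,0,0],[0.01,0,0],0.015]
    - [[0,0,0],[0.015,0,0],0.015]
    - [[0,0,0],[0.015,0,0],0.015]
    - [[0,0,0],[0.01,0,0],0.015]
    - [[0,0,0],[0,0,0],0.015]

```text
time: 5.12
eef_pos: [0.5311, -0.0237, 0.1073]
tcp_rot: [0.541, 0.841, 0.001, -0.001]
contact_force: [4.0, 4.7, -9.2]
opening: 0.285
finger_force: 59.4
```

Run:
```python
from plant import ctrl
import cv2,pickle,numpy as np
s=ctrl.get_state();print(s['eef_pos'],s['contact_force'])
d={n:ctrl.read_camera(n) for n in('scene','side','wrist')}
pickle.dump(d,open('cams2.pkl','wb'))
a=d['scene']['image'][190:270,240:380];b=d['side']['image'][180:280,250:350];w=d['wrist']['image'][0:300,180:380]
o=np.zeros((600,800,3),np.uint8)
for im,f,x,y in((a,3.5,0,0),(b,3.0,0,290),(w,1.4,500,0)):
    A=cv2.resize(im,None,fx=f,fy=f,interpolation=cv2.INTER_CUBIC);o[y:y+A.shape[0],x:x+A.shape[1]]=A
cv2.imwrite('pics/crop2.png',o[:,:,::-1])
```

```text
[ 0.53108288 -0.02367963  0.10731807] [ 4.02263888  4.67359725 -9.16166706]
```

View pics/crop2.png

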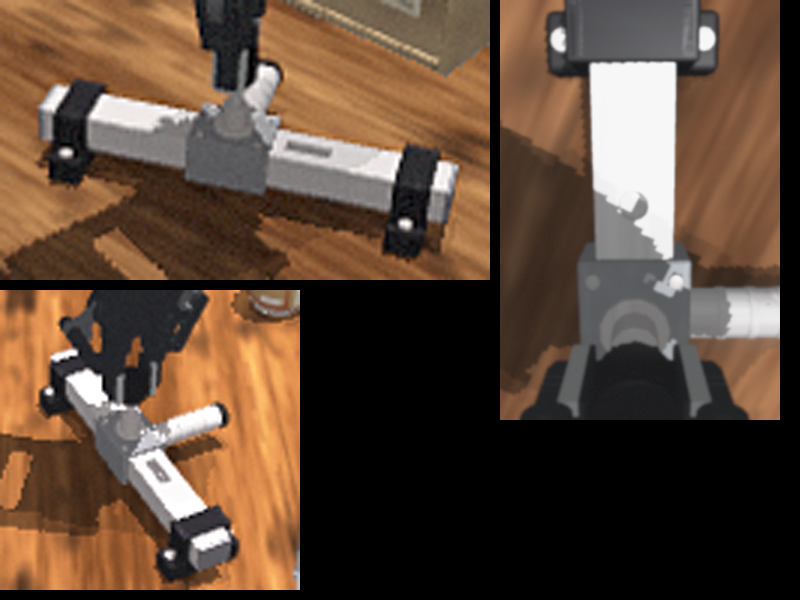

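The section has slid to near the hole. The wrist crop shows the far hole at (633,206) and the sleeve's front edge at y≈258. The scene crop shows the now uncovered slot from (287,147) to (330,155).

Run:
```python
import pickle
from h import *
d=pickle.load(open('cams2.pkl','rb'));W,S,D=d['wrist'],d['scene'],d['side']
y=np.array([-np.sin(.431),np.cos(.431),0])
w=lambda X,Y,z:plane(W,180+(X-500)/1.4,Y/1.4,z)@y
print('wrist s=',110-28-1000*(w(633,206,.045)-w(634,258,.051)))
f=lambda X,Y,z:plane(S,240+X/3.5,190+Y/3.5,z)@y
# slot ends -29.5 (left), -60.5 (right); housing foot centre
a,b=f(287,145,.045),f(331,155,.045);print('slot len',(a-b)*1000)
print('scene housing s=',1000*(f(235,128,.056)-(a+b)/2)-45+55, 'tcp s=',1000*(ctrl_y:=np.array([.5311,-.0237,0])@y)-1000*(a+b)/2+10)
g=lambda X,Y,z:plane(D,250+X/3.,180+(Y-290)/3.,z)@y
a,b=g(150,460,.045),g(168,482,.045);print('side slot',(a-b)*1000,'housing top s',1000*(g(129,415,.071)-(a+b)/2)+10)
```

```text
wrist s= 63.075842869995746
slot len 30.28069159415353
scene housing s= 59.84709859879377 tcp s= 66.81361252190379
side slot 31.178718487758328 housing top s 61.196814414361164
```

Request:
drive_tool:
  moves:
    - [[0,0,0],[0.001,0,0],0.015]
    - [[0,0,0],[0,0,0.004],0.015]
    - [[0,0,0],[0,0,0],0.015]
    - [[0,0,0],[0,0,0],0.015]

```text
time: 5.78
eef_pos: [0.5312, -0.0237, 0.1043]
tcp_rot: [0.541, 0.841, 0.001, -0.001]
contact_force: [3.0, 3.7, -5.2]
opening: 0.283
finger_force: 59.9
```

Request:
drive_tool:
  moves:
    - [[0,0,0],[0,0,0.002],0.015]
    - [[0,0,0],[0,0,0.001],0.015]
    - [[0,0,0],[0,0,0],0.015]
    - [[0,0,0],[0,0,0],0.015]

```text
time: 6.28
eef_pos: [0.5314, -0.024, 0.103]
tcp_rot: [0.541, 0.841, 0.0, -0.001]
contact_force: [-1.8, 5.6, 4.5]
opening: 0.282
finger_force: 60.7
```

Request:
drive_tool:
  moves:
    - [[0,0,0],[0.001,0,0],0.015]
    - [[0,0,0],[0.001,0,0],0.015]
    - [[0,0,0],[0,0,0],0.015]

```text
time: 6.65
eef_pos: [0.5306, -0.0225, 0.1008]
tcp_rot: [0.541, 0.841, 0.0, 0.0]
contact_force: [2.6, 4.0, -4.2]
opening: 0.28
finger_force: 60.4
```

Request:
drive_tool:
  moves:
    - [[0,0,0],[0.0005,0,0.003],0.015]
    - [[0,0,0],[0,0,0.003],0.015]
    - [[0,0,0],[0,0,0],0.015]
    - [[0,0,0],[0,0,0],0.015]

```text
time: 7.15
eef_pos: [0.5305, -0.0221, 0.0953]
tcp_rot: [0.541, 0.841, 0.0, 0.0]
contact_force: [2.1, 3.6, 0.4]
opening: 0.283
finger_force: 60.5
```

Going down freely (lift about 3.6 mm). I'll keep pressing until the force shows the stop.

Request:
drive_tool:
  moves:
    - [[0,0,0],[0,0,0.003],0.015]
    - [[0,0,0],[0,0,0.002],0.015]
    - [[0,0,0],[0,0,0],0.015]
    - [[0,0,0],[0,0,0],0.015]

```text
time: 7.65
eef_pos: [0.5308, -0.0221, 0.0935]
tcp_rot: [0.541, 0.841, -0.0, -0.0]
contact_force: [-5.5, 4.4, 18.1]
opening: 0.284
finger_force: 62.4
```

Request:
drive_tool:
  moves:
    - [[0,0,0],[0.001,-0.001,0],0.015]
    - [[0,0,0],[0,0,0],0.015]
    - [[0,0,0],[0,0,0],0.015]

```text
time: 8.02
eef_pos: [0.5306, -0.0221, 0.0935]
tcp_rot: [0.541, 0.841, 0.0, 0.002]
contact_force: [-2.9, 3.3, 14.1]
opening: 0.288
finger_force: 61.9
```

Run:
```python
from plant import ctrl
import cv2,pickle,numpy as np
d={n:ctrl.read_camera(n) for n in('scene','side','wrist')}
s=ctrl.get_state();print(s['time'],s['eef_pos'],s['contact_force'],s['wrist_torque'])
pickle.dump(d,open('cams3.pkl','wb'))
a=d['scene']['image'][190:250,270:340];b=d['side']['image'][195:255,260:330];w=d['wrist']['image'][0:300,180:380]
o=np.zeros((600,800,3),np.uint8)
for im,f,x,y in((a,5,0,0),(b,5,0,300),(w,1.4,500,0)):
    A=cv2.resize(im,None,fx=f,fy=f,interpolation=cv2.INTER_CUBIC);o[y:y+A.shape[0],x:x+A.shape[1]]=A
cv2.imwrite('pics/crop3.png',o[:,:,::-1])
```

```text
8.175 [ 0.53055305 -0.02212797  0.09351267] [-1.19945668  4.26515185 15.22638224] [0.49324573 0.31317871 0.07650732]
```

View pics/crop3.png

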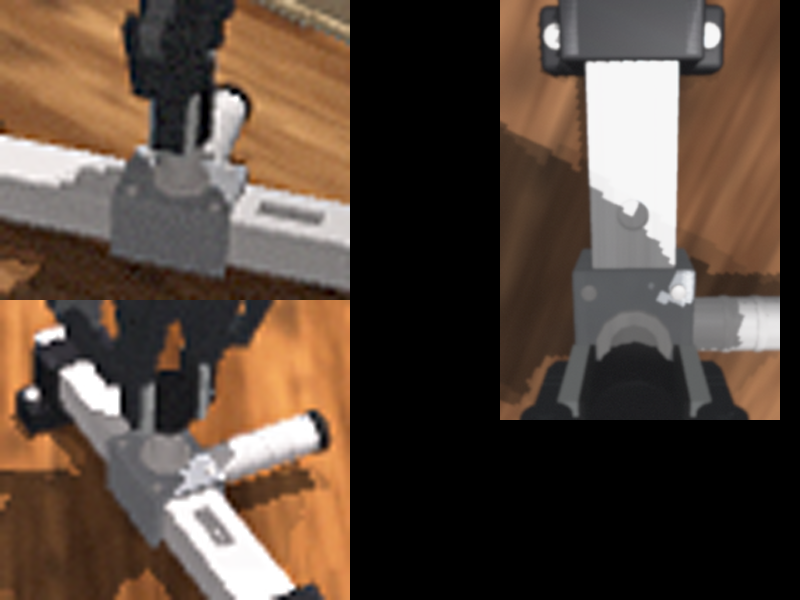

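Side crop: the knob sits between the fingers just above the housing, with the section at the hole. Pixels can't resolve the last 2 mm, so I'll test the stop with a force/height sweep.

Request:
drive_tool:
  moves:
    - [[0,0,0],[0,0,-0.001],0.015]
    - [[0,0,0],[0,0,0],0.015]
    - [[0,0,0],[0,0,0],0.015]

```text
time: 8.55
eef_pos: [0.5305, -0.0221, 0.0936]
tcp_rot: [0.541, 0.841, 0.0, 0.002]
contact_force: [-0.3, 3.0, 8.8]
opening: 0.287
finger_force: 61.5
```

Request:
drive_tool:
  moves:
    - [[0,0,0],[0,0,-0.001],0.015]
    - [[0,0,0],[0,0,0],0.015]
    - [[0,0,0],[0,0,0],0.015]

```text
time: 8.93
eef_pos: [0.5304, -0.0221, 0.0937]
tcp_rot: [0.541, 0.841, 0.001, 0.002]
contact_force: [3.4, 2.1, 6.5]
opening: 0.281
finger_force: 61.2
```

Request:
drive_tool:
  moves:
    - [[0,0,0],[0,0,-0.001],0.015]
    - [[0,0,0],[0,0,0],0.015]
    - [[0,0,0],[0,0,0],0.015]

```text
time: 9.3
eef_pos: [0.5303, -0.0221, 0.0941]
tcp_rot: [0.541, 0.841, 0.001, 0.002]
contact_force: [4.7, 2.3, 3.9]
opening: 0.283
finger_force: 61.0
```

Request:
drive_tool:
  moves:
    - [[0,0,0],[0,0,-0.002],0.015]
    - [[0,0,0],[0,0,0],0.015]
    - [[0,0,0],[0,0,0],0.015]

```text
time: 9.68
eef_pos: [0.5303, -0.0221, 0.0959]
tcp_rot: [0.541, 0.841, 0.001, 0.002]
contact_force: [5.1, 2.1, 3.0]
opening: 0.282
finger_force: 60.8
```

Request:
drive_tool:
  moves:
    - [[0,0,0],[0,0,-0.002],0.015]
    - [[0,0,0],[0,0,0],0.015]
    - [[0,0,0],[0,0,0],0.015]

```text
time: 10.05
eef_pos: [0.5302, -0.022, 0.0976]
tcp_rot: [0.541, 0.841, 0.001, 0.002]
contact_force: [6.8, 0.7, 0.9]
opening: 0.285
finger_force: 60.6
```

Request:
drive_tool:
  moves:
    - [[0,0,0],[0,0,-0.002],0.015]
    - [[0,0,0],[0,0,0],0.015]
    - [[0,0,0],[0,0,0],0.015]

```text
time: 10.42
eef_pos: [0.5302, -0.0221, 0.0992]
tcp_rot: [0.541, 0.841, 0.001, 0.002]
contact_force: [7.7, 1.5, -1.0]
opening: 0.284
finger_force: 60.5
```

Request:
drive_tool:
  moves:
    - [[0,0,0],[0,0,0.003],0.015]
    - [[0,0,0],[0,0,0],0.015]
    - [[0,0,0],[0,0,0],0.015]

```text
time: 10.8
eef_pos: [0.5302, -0.022, 0.0965]
tcp_rot: [0.541, 0.841, 0.001, 0.002]
contact_force: [6.3, 2.1, 0.4]
opening: 0.28
finger_force: 60.5
```

Request:
drive_tool:
  moves:
    - [[0,0,0],[0,0,0.003],0.015]
    - [[0,0,0],[0,0,0],0.015]
    - [[0,0,0],[0,0,0],0.015]

```text
time: 11.18
eef_pos: [0.5303, -0.022, 0.094]
tcp_rot: [0.541, 0.841, 0.001, 0.002]
contact_force: [4.9, 1.7, 3.3]
opening: 0.285
finger_force: 60.7
```

Request:
drive_tool:
  moves:
    - [[0,0,0],[0,0,0.003],0.015]
    - [[0,0,0],[0,0,0],0.015]
    - [[0,0,0],[0,0,0],0.015]

```text
time: 11.55
eef_pos: [0.5305, -0.0221, 0.0935]
tcp_rot: [0.541, 0.841, 0.0, 0.001]
contact_force: [-1.9, 3.0, 16.1]
opening: 0.282
finger_force: 62.2
```

The force crosses zero near z = 0.0978 and there is a hard stop 4.2 mm lower, so the pin is home. It is being held with 16 N.

```bash
python3 -c "
from plant import ctrl
print(ctrl.sign_off())"
```

```text
the job is handed in; nothing more can be done
None
```

I pulled the plunger, slid the section to the next hole, and handed the job in with the gripper holding the knob down at about 16 N; a force check put the pin within about 0.5 mm of home, but the hand-in returned no verdict.

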